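# Run the sample saddle up to the light sensor on the optical bench

## Robot

A 6-joint arm with a two-finger parallel gripper is mounted at the origin on the work surface. World frame = base frame: x ahead of the robot, y to its left, z up, the work surface at z = 0. Lengths are in m, angles in degrees, forces in N, time in s.
With the tool pointing down it reaches from about 0.35 to 0.875 m from the base axis. Payload 4.2 kg.
Tool frame: the origin (TCP) lies midway between the tips of the shut fingers; the grasp point (between the pads) lies 19 mm behind it; y points along the fingers, x is the direction in which the jaws open and shut, and the axes are right-handed (so a half turn about y gives the same grasp; the last joint's range is limited). The gripper opens to 87 mm and grips with 3 to 60 N. Pads are 19 mm wide; open, the fingers measure 117 mm over their backs; the gripper's body (75 mm by 190 mm) begins 51 mm behind the grasp point.
Start: joints at [84.316, 22.042, 0.453, 0, -68.411, -14.817], TCP at [0.219, 0.585, 0.223] pointing down, gripper open.
Joint ranges: [-179.83, 179.83], [-69.29, 118.12], [-61.27, 80.66], [-181.25, 117.63], [-171.15, -9.14], [-177.46, 177.46]. Speed limits (degrees/s): [159.86, 159.86, 180, 180, 180, 180].

## Interface

Orientations are given as a 3x3 rotation matrix whose columns are the frame's x, y, z axes.
In Python, from station import * gives the robot as it stands.
- The arm moves only by the tool jog_arm, never from a script. Its argument "series" is a list of rows, each a list of 3 entries, a list of its own where there are three numbers: the shift along the tool's x, y, z in m, then the turn, a rotation vector about the tool's x, y, z in degrees, then the finger opening in m, from 0 to 0.087. A call has 1 to 10 rows; each row shifts and turns the commanded pose from where the row before left it, along the tool's axes as they then stand; what a row does not reach is not made up. A row lasts 1/8 s, in which the tool goes at most 62.5 mm and 10.7 degrees, less where a joint would pass 70% of its speed; a pose out of reach is approached as far as the arm can. A call is refused whole if a number of a shift passes 0.0625 or a number of a turn 10.7, either way. A call with a gripper value outside its range is refused whole. The fingers move at their own pace and stop on an object; the grip force is fixed at half the most. Time passes only in rows, so rows that do not move let the fingers close. It gives the time, the measured TCP pose, the force and the opening at its end, in the units of the state.
- sense(): the state, without advancing time (a new reading comes with each control period).
- capture(name): name is "scene" or "top" or "wrist"; returns the picture (400x640x3 uint8, red, green, blue); there is no depth.
- camera_info(name): a dict with "fx", "fy", "cx", "cy" (pixels), "rvec" (rotation vector, rad) and "tvec" (3), from world to camera coordinates, as OpenCV has them. Camera axes: x right, y down, z forward; pixel columns grow to the right and rows downward; lengths in m; the calibration is good to about 2 mm. The wrist camera is an equidistant fisheye: a pixel r from the principal point sees the ray r / f radians off the axis. A picture is of the moment at which its call begins: read the wrist's pose just before it. camera_info takes no time and is no camera call; for the wrist camera it gives the pose at the moment of the call.
- finish_job(): hands the job in, once; it reports no verdict.
The state is a dict: "time_s": time; "joints": joint angles; "joint_velocities": joint speeds; "effort": joint torques, N m; "tcp_pos": TCP position; "ee_rot": TCP orientation; "wrist_force": force on the tool from outside, world axes, zero at the start; "moment": the same for the moment, N m; "gripper_width": opening from 0.0 (shut) to 1.0 (fully open).
Only numpy, scipy, OpenCV 4.12 (cv2) and the standard library are available. Lean on these libraries where they do the work, as an engineer would, in place of code of your own. Each camera call takes 0.05 s, during which the arm holds its last target. There are 200 camera calls.

## Task

Get the sample on the optical bench up to the light sensor: with a fingertip, press the red release button on the black saddle and keep it down while you slide the saddle along the rail until it stands against the end stop in front of the blue sensor, then let the button spring up so that the saddle is locked there, and move clear. Do not let the button up on the way or force the saddle along with its lock on, slide it steadily without flinging it, and do not touch or pick up the green vial that rides on it. Leave the other bottles and glassware standing where they are.

Things in the scene. Friction and masses are not known exactly. Their poses are not given: they have to be found in the camera images.
- bench: The optical bench: a fixed aluminium rail 64 mm wide and 520 mm long on two black feet, its top 36 mm above the table. Origin at the centre of its underside. +y runs along the rail towards the end stop and the blue sensor, +x across the rail, away from the robot, +z up. The sensor (56 x 56 mm) and the grey lamp at the other end reach 95 mm above the table.
- stop_face (a point): The point midway between the two rubber buffers of the dark steel end stop, at the face where the saddle comes to rest; 170 mm from the bench's origin along its +y and 43 mm above the table. Its axes are the bench's. The stop block is 70 mm across the rail and its top is 66 mm above the table.
- saddle (a joint): How far the black saddle has slid along the rail since the start, in m: 0 at first, growing towards the end stop. The saddle is 90 mm long along the rail, its deck 46 mm above the table; it cannot come off the rail. With the button down it slides with about 1 to 3 N; locked, it has about 1.5 mm of play and stands a push of some 35 N.
- saddle_front (a point): Middle of the edge of the saddle that faces the end stop, 45 mm from the saddle's centre, on the rail's centre line and 43 mm above the table. It meets the point stop_face when the saddle stands against the stop; at the start it is about 110 to 210 mm short of it.
- release (a joint): Travel of the red release button in m: 0 (within 0.5 mm) when up and locked, 0.007 when fully down on a firm stop. It is sprung: about 4 N starts it, 7 N holds it fully down. Down by 4 mm or more, it frees the saddle; let go, it springs up and its teeth drop into the nearest gap (7.5 mm apart) of a pin rack under the rail. Against the end stop they drop in straight.
- release_top (a point): Centre of the red button's level top, 30 x 30 mm, 58 mm above the table when up; it moves with button and saddle. It lies 60 mm from the rail's centre line towards bench -x, midway along the saddle. Fully down it is still 5 mm above the ledge round it. Two black guards, 8 mm thick, rise 8 mm above it, their inner faces 29 mm from its centre to bench +y and -y: a finger on the button can push them.
- nest (a point): Centre of the floor of the low aluminium ring on the saddle's deck in which the vial stands, 46 mm above the table, 72 mm from the button's centre towards bench +x. The ring is 6 mm high and its inner radius is 13.5 mm. Its axes are the bench's; it moves with the saddle.
- vial: The sample: closed green glass vial with a white cap, 23 mm in diameter and 46 mm tall, 20 to 40 g, loose, standing upright in the nest (its cap is about 92 mm above the table). Origin at the centre of its underside, z up. Not to be touched.
- spare_vial: Bystander: clear glass vial with a white cap, 23 mm in diameter, 46 mm tall, upright on the table. Origin at the centre of its underside.
- dropper: Bystander: white and blue dropper bottle with a black tip, 25 mm in diameter, 80 mm tall, upright on the table. Origin at the centre of its underside.
- reagent: Bystander: clear bottle with a paper label and a white cap, 38 mm in diameter, 95 mm tall, upright on the table behind the rail. Origin at the centre of its underside.
- beaker: Bystander: empty glass beaker, 60 mm in diameter, 70 mm tall, upright on the table behind the rail. Origin at the centre of its underside.

How it is judged (in metres and radians):
On the way, in this order (a step that is already met when the one before it is completed fails the run):
1. the release button is held down while the saddle is still well short of the stop (value of joint release above 0.002 m and y of saddle_front in the frame of stop_face below -0.06 m), for 0.1 s.
2. the saddle stands against the end stop with the button still held down (value of joint release above 0.001 m and y of saddle_front in the frame of stop_face above -0.003 m), for 0.1 s.
At the end, for the whole second after the job is handed in: The saddle stands within 3 mm of its end stop, at rest, its button up (less than 1 mm down) and so locked; the vial stands upright in the saddle's nest; the other bottles and glassware stand within 15 mm of where they were (y of saddle_front in the frame of stop_face above -0.003 m and value of joint release below 0.001 m and velocity of joint saddle between -0.005 and 0.005 m/s and horizontal distance between vial and nest below 0.006 m and z of vial in the frame of nest below 0.004 m and angle between vial's own z axis and vertical below 0.12 rad and linear speed of vial below 0.02 m/s and angle between each of dropper, spare_vial, reagent, beaker's own z axis and vertical below 0.15 rad and distance of each of dropper, spare_vial, reagent, beaker from where it was at the start of the episode below 0.015 m); the robot touches nothing.
It fails at once if the button is up (less than 0.5 mm down) with the saddle part of the way, more than 6 mm from its start and more than 4 mm short of the stop: let go too early, or the saddle forced past its lock (value of joint release below 0.0005 m and y of saddle_front in the frame of stop_face below -0.004 m and (value of joint saddle above 0.006 m or value of joint saddle below -0.006 m)).
It fails at once if the saddle is flung along faster than 0.35 m/s (velocity of joint saddle above 0.35 m/s).
It fails at once if the robot touches the vial on the saddle (contact force between any of the fingers, the arm and vial above 0.2 N).
It fails at once if the vial is lifted or knocked over (z of vial in the frame of nest above 0.01 m or angle between vial's own z axis and vertical above 0.4 rad).
It fails at once if another bottle or the beaker is moved by more than 15 mm or picked up (distance of any of dropper, spare_vial, reagent, beaker from where it was at the start of the episode above 0.015 m).
It also fails if it takes over 35 s, if anything falls off the work surface, if the arm or the gripper's body presses on something with over 40 N, if the wrist force passes 120 N, or if a joint passes its speed limit or range.

## Working session

There is one attempt and no reset: what is moved stays moved. The work goes in short steps, Python scripts to look and compute and a tool call to move; the robot and the scene stay as the last step left them, time stands still between calls to the robot, and variables do not carry over. Pictures are saved under pics/ and viewed, about 8 in all and at most 12, crops included, and the job is handed in when it is done.

Besides the shell and the picture viewer there is one more tool, called after "Emit:" by a JSON object that holds its "name" and its "arguments", one argument or row to a line. jog_arm: Moves the arm, as the interface text tells. Its arguments: {"type":"object","properties":{"series":{"type":"array","items":{"type":"array"}}},"required":["series"]}

```bash
mkdir -p pics
cat > h.py <<'E'
from station import *
import numpy as np, cv2
def ray(name,uv,z):
    c=camera_info(name); R=cv2.Rodrigues(np.array(c["rvec"],float))[0]; t=np.array(c["tvec"],float).ravel()
    d=R.T@np.array([(uv[0]-c["cx"])/c["fx"],(uv[1]-c["cy"])/c["fy"],1]); o=-R.T@t
    return o+d*(z-o[2])/d[2]
def save(name,f):
    im=capture(name); cv2.imwrite("pics/"+f,cv2.cvtColor(im,cv2.COLOR_RGB2BGR)); return im
E
python3 - <<'E'
from h import *
s=sense();print(s["time_s"],s["tcp_pos"],np.round(s["ee_rot"],3),s["wrist_force"])
save("top","top0.png");save("scene","scene0.png")
for n in("top","scene"):print(camera_info(n))
E
```

```text
0.0 [0.2186491  0.58482928 0.2214254 ] [[-0.35  -0.001  0.937]
 [-0.937 -0.002 -0.35 ]
 [ 0.002 -1.     0.   ]] [-0.07644161  0.88483408 -0.2534647 ]
{'fx': 474.5849156993015, 'fy': 474.5849156993015, 'cx': 318.6718501447895, 'cy': 202.7439201387163, 'rvec': array([ 2.18205431, -2.12417333,  0.18000224]), 'tvec': array([-0.00151939,  0.59650131,  0.95260745])}
{'fx': 474.21258655661285, 'fy': 474.21258655661285, 'cx': 324.14857076656057, 'cy': 206.38230105494105, 'rvec': array([ 1.89213744,  1.67391399, -0.61820576]), 'tvec': array([-0.08272585, -0.40225735,  1.21699142])}
```

View pics/top0.png

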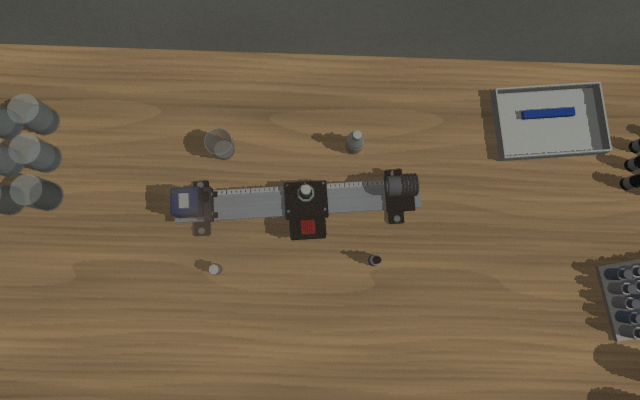

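View pics/scene0.png

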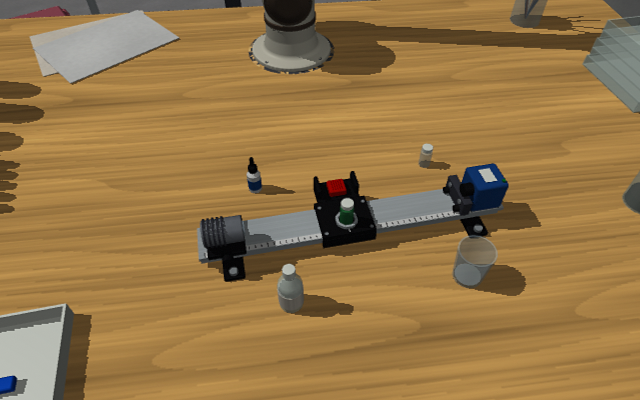

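The top view shows the red button at (308,227), the saddle at (306,197), the sensor at (187,200) and the lamp at (402,186). The spare vial is at (214,270) and the dropper at (375,260). The scene view agrees. Next I measure the button and the rail.

```bash
python3 - <<'E'
from h import *
P={}
for n in("top","scene"):
    im=cv2.cvtColor(cv2.imread(f"pics/{n}0.png"),cv2.COLOR_BGR2RGB).astype(int)
    r,g,b=im[...,0],im[...,1],im[...,2]
    m=((r>90)&(g<0.4*r)&(b<0.4*r)).astype(np.uint8)
    k,l,st,c=cv2.connectedComponentsWithStats(m)
    i=1+np.argmax(st[1:,4]); print(n,"red",st[i],c[i],ray(n,c[i],.058))
    bl=((b>40)&(b>1.5*r)&(b>1.2*g)).astype(np.uint8)
    k,l,st,c=cv2.connectedComponentsWithStats(bl)
    for i in range(1,k):
        if st[i,4]>100: print("blue",st[i],c[i],ray(n,c[i],.08))
    if n=="top":
        al=((abs(r-b)<25)&(r>75)).astype(np.uint8); al[:180]=0;al[225:]=0;al[:,:160]=0;al[:,425:]=0
        T=[];B=[]
        for u in list(range(222,280,3))+list(range(332,380,3)):
            v=np.where(al[:,u])[0]
            if len(v)>5: T.append(ray(n,(u,v.min()-.5),.036));B.append(ray(n,(u,v.max()+.5),.036))
        for E in(T,B):
            E=np.array(E); p=np.polyfit(E[:,1],E[:,0],1);p=np.polyfit(*(E[abs(E[:,0]-np.polyval(p,E[:,1]))<.003][:,[1,0]].T),1);print("edge x=f(y)",p,np.std(E[:,0]-np.polyval(p,E[:,1])))
for nm,uv,z in(("saddle top-left",(284,183),.046),("saddle L mid",(285,199),.043),("saddle R mid",(328,197),.043),("stop L",(217,200),.06),("spare cap",(214,270),.046),("dropper tip",(375,260),.08),("sensor",(184,200),.095)):
    print(nm,ray("top",uv,z))
E
python3 -c "
import cv2
a=cv2.imread('pics/top0.png')[165:285,165:425];cv2.imwrite('pics/crop.png',cv2.resize(a,None,fx=3,fy=3,interpolation=cv2.INTER_CUBIC))"
```

```text
top red [307 221   8  13  32] [311.71875 228.21875] [0.54097588 0.02768851 0.058     ]
blue [522 107  53  12 453] [547.97350993 112.85209713] [ 0.79589867 -0.46250995  0.08      ]
edge x=f(y) [-0.08894276  0.64113842] 0.0006461490717071719
edge x=f(y) [-0.09096594  0.57498171] 0.0007583095859699006
scene red [327 179  19  14 209] [335.63636364 185.55023923] [0.54513524 0.0337608  0.058     ]
blue [ 461  164   47   47 1259] [485.61477363 187.01985703] [0.59832352 0.27844488 0.08      ]
blue [248 180  13  11 106] [254.37735849 185.13207547] [ 0.54923522 -0.10404911  0.08      ]
blue [  0 376  17  18 257] [  7.35797665 384.03891051] [ 0.84570501 -0.40721255  0.08      ]
saddle top-left [0.63599133 0.08861475 0.046     ]
saddle L mid [0.6024327  0.08545743 0.043     ]
saddle R mid [ 0.60928499 -0.00484856  0.043     ]
stop L [0.59371113 0.22421324 0.06      ]
spare cap [0.45105082 0.22489261 0.046     ]
dropper tip [ 0.47883788 -0.10003371  0.08      ]
sensor [0.58663807 0.2823401  0.095     ]
```

View pics/crop.png

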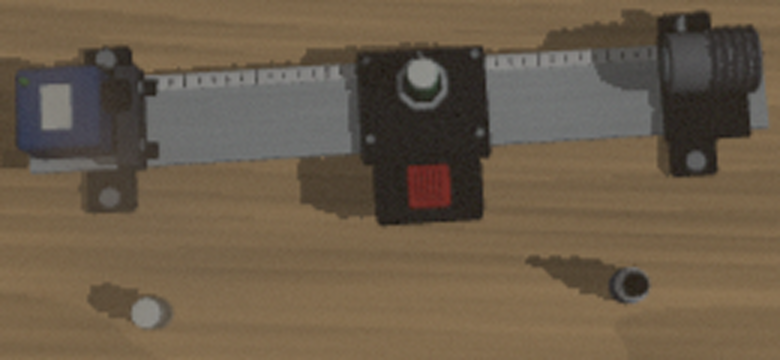

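The rail is at a yaw of about 5.1°, with its centre line at x = 0.608 − 0.09y. The button is near (0.545, 0.034), and both views agree. The stop is about 140 mm away. First I turn the jaws along the rail, shut them and travel at height.

Emit:
{"name": "jog_arm", "arguments": {
  "series": [
    [[0, 0, 0], [0, -8.5, 0], 0],
    [[0, 0, 0], [0, -8.5, 0], 0],
    [[0, 0, 0], [0, -8.6, 0], 0],
    [[0.036, 0, 0.017], [0, 0, 0], 0],
    [[0.036, 0, 0.017], [0, 0, 0], 0],
    [[0.036, 0, 0.017], [0, 0, 0], 0],
    [[0.036, 0, 0.017], [0, 0, 0], 0],
    [[0.036, 0, 0.017], [0, 0, 0], 0],
    [[0.036, 0, 0.017], [0, 0, 0], 0],
    [[0.036, 0, 0.017], [0, 0, 0], 0]
  ]
}}

```text
time_s: 1.35
tcp_pos: [0.3601, 0.3436, 0.2222]
ee_rot: [[0.089, -0.0, 0.996], [-0.996, -0.001, 0.089], [0.001, -1.0, -0.001]]
wrist_force: [1.0, -1.4, 0.1]
gripper_width: 0.018
```

Emit:
{"name": "jog_arm", "arguments": {
  "series": [
    [[0.036, 0, 0.017], [0, 0, 0], 0],
    [[0.036, 0, 0.017], [0, 0, 0], 0],
    [[0.036, 0, 0.017], [0, 0, 0], 0],
    [[0.036, 0, 0.017], [0, 0, 0], 0],
    [[0.036, 0, 0.017], [0, 0, 0], 0],
    [[0.036, 0.02, 0.017], [0, 0, 0], 0],
    [[0.036, 0.03, 0.017], [0, 0, 0], 0],
    [[0.036, 0.03, 0.017], [0, 0, 0], 0],
    [[0, 0, 0], [0, 0, 0], 0]
  ]
}}

```text
time_s: 2.48
tcp_pos: [0.5196, 0.0676, 0.1394]
ee_rot: [[0.085, -0.007, 0.996], [-0.996, -0.002, 0.085], [0.002, -1.0, -0.007]]
wrist_force: [-0.4, -0.3, -0.4]
gripper_width: 0.005
```

Run:
```python
from h import *
s=sense();print(s["time_s"],s["tcp_pos"],np.round(s["ee_rot"],4),s["wrist_force"])
w=save("wrist","w1.png");t=save("top","top1.png");sc=save("scene","sc1.png")
cv2.imwrite("pics/c1.png",cv2.cvtColor(np.vstack([cv2.resize(sc[120:280,180:520],None,fx=2,fy=2),cv2.resize(t[165:285,165:425],(680,314))[:280]]),cv2.COLOR_RGB2BGR))
im=cv2.cvtColor(cv2.imread("pics/top0.png"),cv2.COLOR_BGR2HSV)
m=((((im[...,0]<8)|(im[...,0]>172))&(im[...,1]>130)&(im[...,2]>70))*1).astype(np.uint8)
k,l,st,c=cv2.connectedComponentsWithStats(m)
for i in range(1,k):
    if st[i,4]>60:print(st[i],c[i],ray("top",c[i],.058))
print("buffers",ray("top",(217.7,204),.043),"front",ray("top",(284.3,199),.043))
```

```text
2.475 [0.51958133 0.0676024  0.13942778] [[ 0.0846 -0.0065  0.9964]
 [-0.9964 -0.0024  0.0846]
 [ 0.0019 -1.     -0.0067]] [-0.36243999 -0.34305209 -0.41417754]
[301 220  14  15 196] [307.44387755 226.57142857] [0.54412896 0.03655939 0.058     ]
buffers [0.58782661 0.22565481 0.043     ] front [0.60239066 0.08692622 0.043     ]
```

View pics/w1.png

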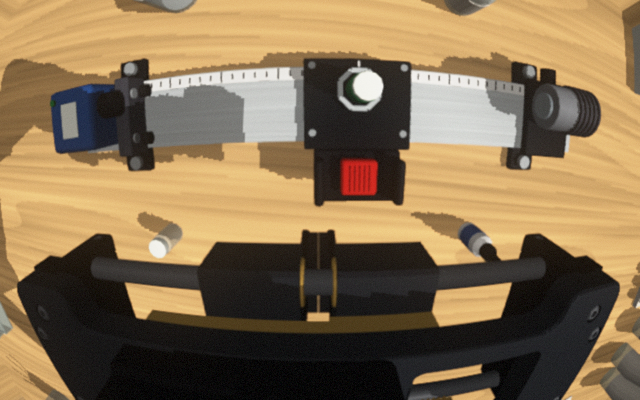

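View pics/c1.png

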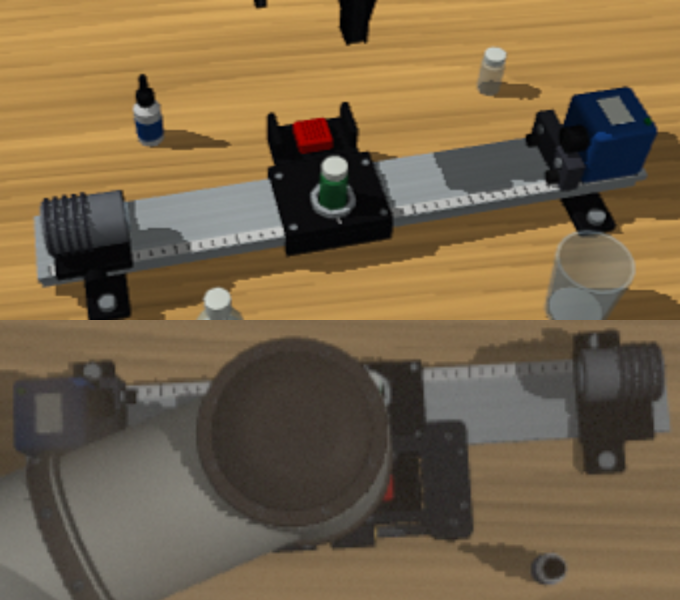

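The wrist view shows the red button at (359,177), the vial in its nest at (362,88), and the guards at both sides of the button. Everything is standing and the fingers are shut. I refine the button position with the wrist camera.

```bash
cat >> h.py <<'E'
def wray(uv,z,c=None):
    c=c or camera_info("wrist"); R=cv2.Rodrigues(np.array(c["rvec"],float))[0]; o=-R.T@np.array(c["tvec"],float).ravel()
    a=(uv[0]-c["cx"])/c["fx"];b=(uv[1]-c["cy"])/c["fy"];th=np.hypot(a,b)
    d=R.T@np.array([a/th*np.sin(th),b/th*np.sin(th),np.cos(th)]); return o+d*(z-o[2])/d[2]
def red(im):
    h=cv2.cvtColor(im,cv2.COLOR_RGB2HSV)
    m=((((h[...,0]<8)|(h[...,0]>172))&(h[...,1]>130)&(h[...,2]>70))*1).astype(np.uint8)
    k,l,st,c=cv2.connectedComponentsWithStats(m); i=1+np.argmax(st[1:,4]); return st[i],c[i]
E
python3 - <<'E'
from h import *
s=sense();c=camera_info("wrist");im=capture("wrist");st,p=red(im)
q=wray(p,.058,c);d=q-s["tcp_pos"];print(s["tcp_pos"],st,p,q,"tool shift",s["ee_rot"].T@d, np.degrees(np.arctan2(*(wray((150,83),.046,c)-wray((540,92),.046,c))[:2])))
print("corners",[wray(u,.058,c).round(4) for u in((342,160),(377,160),(342,196),(377,196))])
print("buffers",wray((152,100),.05,c),wray((152,138),.05,c),"front",wray((305,75),.046,c),wray((305,135),.046,c))
b=red(cv2.cvtColor(cv2.imread("pics/scene0.png"),cv2.COLOR_BGR2RGB));print(ray("scene",b[1],.058))
E
```

```text
[0.52108583 0.07059277 0.14300944] [ 343  161   38   37 1331] [361.63260706 178.85950413] [0.5449572  0.03673844 0.058     ] tool shift [0.0358598  0.08502152 0.02068766] -5.232505458855032
corners [array([0.559 , 0.0546, 0.058 ]), array([0.5619, 0.026 , 0.058 ]), array([0.5289, 0.0513, 0.058 ]), array([0.5316, 0.0218, 0.058 ])]
buffers [0.60039928 0.22664336 0.05      ] [0.56578649 0.22586324 0.05      ] front [0.62542816 0.09075457 0.046     ] [0.575333   0.08641718 0.046     ]
[0.5458199  0.03377334 0.058     ]
```

Button at (0.545, 0.036), and its corners measure 30 mm. I move above it, 4 mm towards the stop-side guard, and stop just over it.

Emit:
{"name": "jog_arm", "arguments": {
  "series": [
    [[0.016, 0, 0.0105], [0, 0, 0], 0],
    [[0.016, 0, 0.0105], [0, 0, 0], 0],
    [[0, 0.02, 0], [0, 0, 0], 0],
    [[0, 0.025, 0], [0, 0, 0], 0],
    [[0, 0.02, 0], [0, 0, 0], 0],
    [[0, 0.01, 0], [0, 0, 0], 0],
    [[0, 0, 0], [0, 0, 0], 0],
    [[0, 0, 0], [0, 0, 0], 0]
  ]
}}

```text
time_s: 3.68
tcp_pos: [0.5454, 0.0403, 0.0684]
ee_rot: [[0.089, 0.002, 0.996], [-0.996, 0.0, 0.089], [-0.0, -1.0, 0.002]]
wrist_force: [0.1, 0.2, 0.5]
gripper_width: 0.004
```

Run:
```python
from h import *
s=sense();c=camera_info("wrist");im=save("wrist","w2.png");st,p=red(im)
print(s["time_s"],s["tcp_pos"],s["wrist_force"],s["ee_rot"].round(4),st,p,wray(p,.058,c))
sc=save("scene","s2.png")
cv2.imwrite("pics/c2.png",cv2.cvtColor(np.vstack([cv2.resize(sc[130:250,230:430],(600,360)),cv2.resize(im[20:220,100:560],(600,240))]),cv2.COLOR_RGB2BGR))
```

```text
3.675 [0.54542455 0.04027991 0.06839324] [0.08649181 0.24698635 0.46264069] [[ 8.91e-02  1.70e-03  9.96e-01]
 [-9.96e-01  4.00e-04  8.91e-02]
 [-2.00e-04 -1.00e+00  1.70e-03]] [300 214  50  30 956] [327.90167364 225.32008368] [0.55566618 0.03512674 0.058     ]
```

View pics/c2.png

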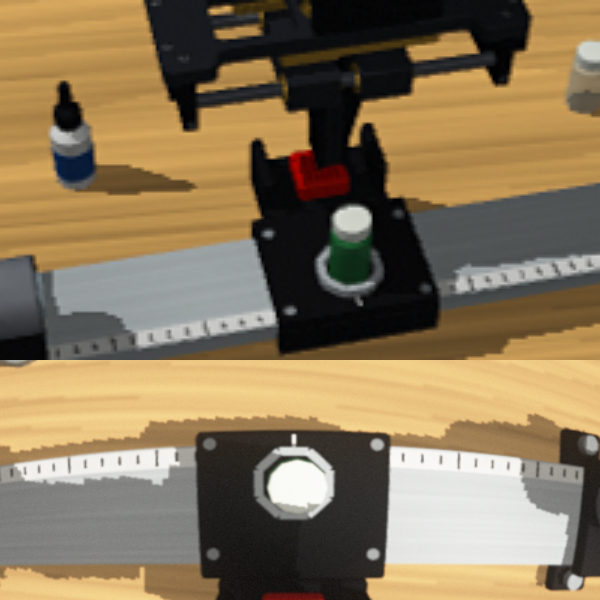

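The fingertip hovers over the button between the guards, well clear of the vial. Now I press gently.

Emit:
{"name": "jog_arm", "arguments": {
  "series": [
    [[0, 0.006, 0], [0, 0, 0], 0],
    [[0, 0.004, 0], [0, 0, 0], 0],
    [[0, 0.003, 0], [0, 0, 0], 0],
    [[0, 0.002, 0], [0, 0, 0], 0],
    [[0, 0, 0], [0, 0, 0], 0]
  ]
}}

```text
time_s: 4.4
tcp_pos: [0.5445, 0.0402, 0.053]
ee_rot: [[0.089, -0.0, 0.996], [-0.996, -0.0, 0.089], [0.0, -1.0, -0.0]]
wrist_force: [-1.9, 0.1, 6.5]
gripper_width: 0.009
```

Emit:
{"name": "jog_arm", "arguments": {
  "series": [
    [[0, 0.002, 0], [0, 0, 0], 0],
    [[0, 0, 0], [0, 0, 0], 0],
    [[0, 0, 0], [0, 0, 0], 0]
  ]
}}

```text
time_s: 4.78
tcp_pos: [0.5446, 0.0402, 0.0514]
ee_rot: [[0.089, 0.0, 0.996], [-0.996, -0.0, 0.089], [0.0, -1.0, 0.0]]
wrist_force: [-2.8, 0.6, 7.7]
gripper_width: 0.006
```

Emit:
{"name": "jog_arm", "arguments": {
  "series": [
    [[0, 0.0015, 0], [0, 0, 0], 0],
    [[0, 0, 0], [0, 0, 0], 0]
  ]
}}

```text
time_s: 5.03
tcp_pos: [0.5446, 0.04, 0.0512]
ee_rot: [[0.09, 0.0, 0.996], [-0.996, -0.001, 0.09], [0.001, -1.0, 0.0]]
wrist_force: [-5.2, -0.0, 14.5]
gripper_width: 0.0
```

The button is on its stop at 14.5 N. I slide slowly at first.

Emit:
{"name": "jog_arm", "arguments": {
  "series": [
    [[-0.002, 0, 0], [0, 0, 0], 0],
    [[-0.003, 0, 0], [0, 0, 0], 0],
    [[-0.004, 0, 0], [0, 0, 0], 0],
    [[-0.004, 0, 0], [0, 0, 0], 0],
    [[-0.004, 0, 0], [0, 0, 0], 0],
    [[-0.004, 0, 0], [0, 0, 0], 0],
    [[-0.004, 0, 0], [0, 0, 0], 0],
    [[-0.004, 0, 0], [0, 0, 0], 0]
  ]
}}

```text
time_s: 6.02
tcp_pos: [0.542, 0.0687, 0.0512]
ee_rot: [[0.09, 0.0, 0.996], [-0.996, -0.001, 0.09], [0.001, -1.0, 0.0]]
wrist_force: [-4.9, -1.5, 15.3]
gripper_width: 0.005
```

Run:
```python
from h import *
s=sense();c=camera_info("wrist");im=save("wrist","w3.png");print(s["time_s"],s["tcp_pos"],s["wrist_force"])
h=cv2.cvtColor(im,cv2.COLOR_RGB2HSV);m=((h[...,1]<40)&(h[...,2]>200)).astype(np.uint8)
a=cv2.imread("pics/w2.png")
for nm,I in(("w2",cv2.cvtColor(a,cv2.COLOR_BGR2RGB)),("w3",im)):
    h=cv2.cvtColor(I,cv2.COLOR_RGB2HSV);m=((h[...,1]<40)&(h[...,2]>225)).astype(np.uint8);m[180:]=0
    k,l,st,cc=cv2.connectedComponentsWithStats(m);print(nm,[(st[i].tolist(),cc[i].round(1)) for i in range(1,k) if 300<st[i,4]<6000])
```

```text
6.025 [0.54203845 0.06866906 0.05124916] [-4.88825389 -1.45612517 15.25611143]
w2 [([112, 94, 125, 26, 1630], array([176.1, 106.4])), ([306, 104, 46, 39, 1379], array([328.5, 123.5]))]
w3 [([115, 91, 117, 28, 1789], array([172.4, 104.6])), ([305, 90, 54, 62, 2306], array([331.6, 123.4]))]
```

The vial keeps its place in the wrist view, so the saddle is travelling with the finger at a drag of about 1.5 N. I continue.

Emit:
{"name": "jog_arm", "arguments": {
  "series": [
    [[-0.005, 0, 0], [0, 0, 0], 0],
    [[-0.006, 0, 0], [0, 0, 0], 0],
    [[-0.006, 0, 0], [0, 0, 0], 0],
    [[-0.006, 0, 0], [0, 0, 0], 0],
    [[-0.006, 0, 0], [0, 0, 0], 0],
    [[-0.006, 0, 0], [0, 0, 0], 0],
    [[-0.006, 0, 0], [0, 0, 0], 0],
    [[-0.006, 0, 0], [0, 0, 0], 0],
    [[-0.005, 0, 0], [0, 0, 0], 0],
    [[-0.004, 0, 0], [0, 0, 0], 0]
  ]
}}

```text
time_s: 7.32
tcp_pos: [0.537, 0.1246, 0.0513]
ee_rot: [[0.09, 0.0, 0.996], [-0.996, -0.001, 0.09], [0.001, -1.0, 0.0]]
wrist_force: [-5.3, -1.2, 14.4]
gripper_width: 0.011
```

Emit:
{"name": "jog_arm", "arguments": {
  "series": [
    [[-0.005, 0, 0], [0, 0, 0], 0],
    [[-0.005, 0, 0], [0, 0, 0], 0],
    [[-0.005, 0, 0], [0, 0, 0], 0],
    [[-0.005, 0, 0], [0, 0, 0], 0],
    [[-0.005, 0, 0], [0, 0, 0], 0],
    [[-0.004, 0, 0], [0, 0, 0], 0],
    [[-0.003, 0, 0], [0, 0, 0], 0],
    [[-0.002, 0, 0], [0, 0, 0], 0]
  ]
}}

```text
time_s: 8.32
tcp_pos: [0.5339, 0.1585, 0.0513]
ee_rot: [[0.09, 0.0, 0.996], [-0.996, -0.001, 0.09], [0.001, -1.0, 0.0]]
wrist_force: [-4.6, -2.6, 15.7]
gripper_width: 0.007
```

Emit:
{"name": "jog_arm", "arguments": {
  "series": [
    [[-0.003, 0, 0], [0, 0, 0], 0],
    [[-0.003, 0, 0], [0, 0, 0], 0],
    [[-0.003, 0, 0], [0, 0, 0], 0],
    [[-0.003, 0, 0], [0, 0, 0], 0],
    [[-0.002, 0, 0], [0, 0, 0], 0],
    [[-0.002, 0, 0], [0, 0, 0], 0]
  ]
}}

```text
time_s: 9.07
tcp_pos: [0.5325, 0.1744, 0.0513]
ee_rot: [[0.09, 0.0, 0.996], [-0.996, -0.001, 0.09], [0.001, -1.0, 0.0]]
wrist_force: [-6.7, -1.2, 15.2]
gripper_width: 0.005
```

Emit:
{"name": "jog_arm", "arguments": {
  "series": [
    [[-0.002, 0, 0], [0, 0, 0], 0],
    [[-0.001, 0, 0], [0, 0, 0], 0],
    [[-0.001, 0, 0], [0, 0, 0], 0]
  ]
}}

```text
time_s: 9.45
tcp_pos: [0.5321, 0.1784, 0.0512]
ee_rot: [[0.09, 0.0, 0.996], [-0.996, -0.001, 0.09], [0.001, -1.0, 0.0]]
wrist_force: [-5.1, -2.0, 15.1]
gripper_width: 0.002
```

Emit:
{"name": "jog_arm", "arguments": {
  "series": [
    [[-0.001, 0, 0], [0, 0, 0], 0],
    [[-0.001, 0, 0], [0, 0, 0], 0],
    [[-0.001, 0, 0], [0, 0, 0], 0]
  ]
}}

```text
time_s: 9.82
tcp_pos: [0.5319, 0.1813, 0.0513]
ee_rot: [[0.09, 0.0, 0.996], [-0.996, -0.001, 0.09], [0.001, -1.0, -0.0]]
wrist_force: [-5.6, -2.5, 15.6]
gripper_width: 0.004
```

Run:
```python
from h import *
s=sense();im=save("wrist","w4.png");print(s["time_s"],s["tcp_pos"],s["wrist_force"])
sc=save("scene","s4.png")
cv2.imwrite("pics/c4.png",cv2.cvtColor(np.vstack([cv2.resize(sc[130:250,350:550],(600,360)),cv2.resize(im[20:220,100:560],(600,240))]),cv2.COLOR_RGB2BGR))
```

```text
9.825 [0.53185369 0.18129915 0.05125775] [-5.60284297 -2.47303998 15.55179936]
```

View pics/c4.png

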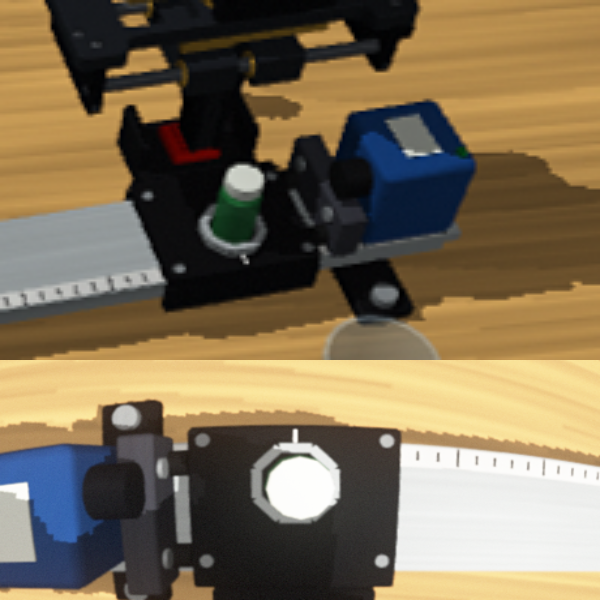

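The saddle looks about at the buffers (wrist crop x ≈ 190), but the push force has not risen yet, so I push on gently.

Emit:
{"name": "jog_arm", "arguments": {
  "series": [
    [[-0.001, 0, 0], [0, 0, 0], 0],
    [[-0.001, 0, 0], [0, 0, 0], 0],
    [[-0.001, 0, 0], [0, 0, 0], 0]
  ]
}}

```text
time_s: 10.3
tcp_pos: [0.5317, 0.1817, 0.0512]
ee_rot: [[0.09, -0.001, 0.996], [-0.996, -0.005, 0.09], [0.005, -1.0, -0.002]]
wrist_force: [-0.7, -10.5, 15.4]
gripper_width: 0.007
```

Emit:
{"name": "jog_arm", "arguments": {
  "series": [
    [[-0.001, 0, 0], [0, 0, 0], 0],
    [[-0.001, 0, 0], [0, 0, 0], 0],
    [[-0.001, 0, 0], [0, 0, 0], 0]
  ]
}}

```text
time_s: 10.68
tcp_pos: [0.5318, 0.1847, 0.0512]
ee_rot: [[0.09, -0.0, 0.996], [-0.996, -0.005, 0.09], [0.005, -1.0, -0.001]]
wrist_force: [-0.8, -9.4, 15.6]
gripper_width: 0.005
```

The force stepped to about 10 N at y = 0.1817 and the finger then slipped, so the saddle is on the stop. I hold briefly, then lift straight up.

Emit:
{"name": "jog_arm", "arguments": {
  "series": [
    [[0, 0, 0], [0, 0, 0], 0],
    [[0, -0.003, 0], [0, 0, 0], 0],
    [[0, -0.004, 0], [0, 0, 0], 0],
    [[0, -0.006, 0], [0, 0, 0], 0],
    [[0, -0.02, 0], [0, 0, 0], 0],
    [[0, -0.04, 0], [0, 0, 0], 0],
    [[0, -0.04, 0], [0, 0, 0], 0],
    [[0.02, 0, -0.04], [0, 0, 0], 0],
    [[0.02, 0, -0.04], [0, 0, 0], 0],
    [[0, 0, 0], [0, 0, 0], 0]
  ]
}}

```text
time_s: 11.92
tcp_pos: [0.4526, 0.1394, 0.1619]
ee_rot: [[0.089, -0.002, 0.996], [-0.996, 0.0, 0.089], [-0.0, -1.0, -0.002]]
wrist_force: [0.2, 0.4, 0.9]
gripper_width: 0.004
```

Run:
```python
from h import *
s=sense();c=camera_info("wrist");im=save("wrist","w5.png");st,p=red(im);print(s["time_s"],s["tcp_pos"],s["wrist_force"],st,p,wray(p,.058,c),wray(p,.051,c))
sc=save("scene","s5.png");st,p=red(sc);print(st,p,ray("scene",p,.058),ray("scene",p,.051))
cv2.imwrite("pics/c5.png",cv2.cvtColor(np.vstack([cv2.resize(sc[120:280,230:530],(600,320)),cv2.resize(im[20:220,0:460],(600,261))]),cv2.COLOR_RGB2BGR))
```

```text
11.925 [0.45256851 0.13935149 0.16185291] [0.15383212 0.39094823 0.90534313] [ 266   87   35   35 1201] [283.03996669 104.19567027] [0.53093558 0.17616522 0.058     ] [0.53092585 0.17696311 0.051     ]
[403 167  21  17 218] [412.50917431 174.10091743] [0.53317665 0.17322149 0.058     ] [0.52643172 0.17601101 0.051     ]
```

View pics/c5.png

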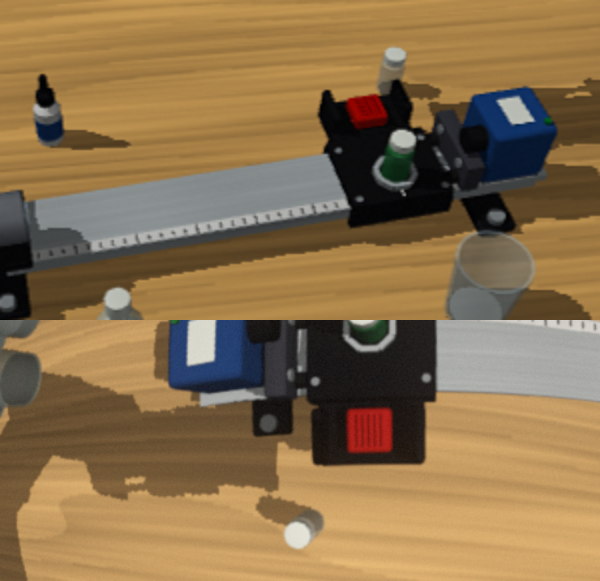

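Both views put the button 139.4 mm along from its start. Their mutual offset at the 58 mm height is unchanged, so the button is up. The vial is upright in its nest and the bystanders are standing. I hand in.

```bash
python3 -c "
from station import *
print(finish_job())"
```

```text
the job is handed in; nothing more can be done
None
```

The saddle now stands at the end stop with its button up, and the job was handed in at about 12 s. No verdict was reported.

- **Press and slide:** I pressed the red button with the shut fingertips until it reached its stop at about 15 N. It stayed down for the whole slide, which went at no more than about 50 mm/s.
- **Reaching the stop:** The push force rose from about 2.5 N to 10 N at the end and the finger then slipped on the button. I held there briefly, then lifted straight up and moved clear.
- **Last checks:** Scene and wrist views both put the button 139.4 mm along from its start, against the roughly 139 mm to the stop that I measured beforehand. The two views fit the button's "up" height. The vial was upright in its nest, and the bystanders in the last pictures were standing.
- **Disagreements and limits:** The two views put the button about 3 mm apart, both before and after the slide, so this is a calibration offset. The finger travelled about 2 mm further than the saddle before it slipped. I judged the lock and the contact with the buffers from force and images, not from a push test.

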